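# Test a bayonet lamp in the spring-return lamp tester

### The job

Turn the tester's dial until its white pointer stands at the orange mark and let go of it. Then take the blue-collared lamp from the white stand, push it straight down into the socket against the spring with its two lugs in the notches, twist it a quarter turn clockwise (seen from above) as far as it goes, and keep holding it seated there, upright and gripped: the program finishes while holding, because the socket turns the lamp back out of its seat when let go. Leave the black-collared lamp in its place and do not disturb the bottle, the beaker or the carton.

Things in the scene. Friction and masses are not known exactly. Their poses are not given: they have to be found in the camera images.
- tester: Grey lamp tester, a box 130 (x) x 230 (y) x 40 mm high, fixed to the table; origin at the centre of its underside, z up. The dial is on its top at y -55, the round aluminium socket on its top at y +58.
- dial (a joint): Angle of the dial, rad, 0 to 4.712, growing clockwise seen from above, 0.4712 a tick. At 0 the white pointer stands at the first of eleven ticks, 3.456 rad counter-clockwise from the tester's +x axis. The orange mark is the fifth tick, towards the tester's +y (the socket): 1.885. Starts between 0.45 and 1.1. It stays where it is left.
- dial_grip (a point): On the dial's axis, 65 mm above the table, the height at which to grip. The dial is a black bar 12 mm thick, 40 mm long, its top 76 mm above the table, on a round skirt 44 mm across whose top is 47 mm above the table. x axis along the bar towards the white pointer end, z up; grip across the bar, along y.
- socket_rim (a point): Centre of the socket's mouth at its flat rim, 70 mm above the table. z up; two entry notches (10 mm wide, out to 20.5 mm from the axis, white dots below them on the collar) lie along +x and -x; the lugs of a seated lamp lie along +y and -y. Half a turn about z gives the same socket.
- socket: The same socket, same origin and axes: an aluminium collar 52 mm across, 30 mm high, bore 27 mm. The lip with the notches is 6 mm thick. Below it the lugs can turn clockwise from the notches to a stop about 95 degrees on, and not the other way.
- spring_plate (a joint): How far the sprung plate in the socket is pressed down, m, 0 to 0.0135. At rest its top is 10 mm below the rim. Spring 400 N/m with 2 N at rest: about 7 N with the lamp fully down (0.012).
- return_ring (a joint): Angle of the sprung ring in the socket which the lugs push round, rad, 0 at rest, growing clockwise; the lugs meet it after about 0.15 rad, and at a full quarter turn it stands at about 1.4. It pushes back with 0.07 N m at the start and 0.16 N m at the end of the turn.
- blue_lamp_center (a point): Centre of the lamp with the bright blue collar and clear glass tip, half-way up its 84 mm height; upright, z up. Its white ceramic block with flat sides is 32 mm along x and 26 mm along y (grip it across y) and lies from 16 mm below to 26 mm above this point. The lugs point along +x and -x. Half a turn about z gives the same lamp. 70 g.
- grey_lamp_center (a point): Centre of the other lamp, of the same shape, with a black collar and amber glass tip, standing in the other recess of the stand: leave it there.
- stand: White plate 80 (x) x 180 (y) x 14 mm fixed to the table, origin at the centre of its underside; two round recesses 26 mm across and 6 mm deep at y +45 and -45 mm, in which the two lamps stand; which is in which varies.
- bottle: Amber sample bottle with a white cap, 42 mm across, 86 mm high; origin under its centre. Leave it alone.
- beaker: Small glass beaker, 50 mm across, 59 mm high; origin under its centre. Leave it alone.
- slides: Small pale carton 79 x 116 x 32 mm; origin under its centre. Leave it alone.
- blue_lamp: The same lamp; origin at the centre of its bottom end (8 mm above the table in the stand). Up from there: brass barrel 24 mm across, 0 to 22 mm; two lugs 6 mm wide, at 7 to 13 mm, out to 18 mm from the axis; blue collar 38 mm across, 22 to 26 mm; block to 68 mm; glass tip to 84 mm. Fully in, the collar lies on the rim; the lugs can turn when it is within 3 mm of it.

How it is judged:
By the outcome, as a careful person would: the job done as asked, in the order asked, and still so for the second after the job is handed in, while the arm keeps its last pose, push and grip.
It also fails if it takes over 56 s, if anything falls off the work surface, if the arm or the gripper's body presses on something with over 40 N, if the wrist force passes 120 N, or if a joint passes its speed limit or range.

### The arm

A 6-joint arm with a two-finger parallel gripper is mounted at the origin on a cart in front of the work surface, level with it; the furniture and walls round the work are solid. World frame = base frame: x ahead of the robot, y to its left, z up, the work surface at z = 0. Lengths are in m, angles in rad, forces in N, time in s.
With the tool pointing down it reaches from about 0.35 to 0.975 m from the base axis. Payload 7.1 kg.
Tool frame: the origin (TCP) lies on the centre line of the jaws, within the pads' length; the fingertips stand 14 mm ahead of it and the grasp point (between the pads) lies 5 mm behind it; z points along the fingers, y is the line along which they close (so a half turn about z gives the same grasp; the last joint's range is limited). The gripper opens to 88 mm and grips with 3 to 60 N. Pads are 20 mm wide; open, the fingers measure 115 mm over their backs; the gripper's body (75 mm by 178 mm) begins 61 mm behind the grasp point.
Start: joints at [1.155, 0.423, 1.63, -0, 1.089, -0.019], TCP at [0.242, 0.576, 0.237] pointing down, gripper open.
Joint ranges: [-3, 3], [-0.9, 2.11], [0.09, 2.58], [-1.31, 4.45], [0.11, 2.69], [-2.54, 2.54]. Speed limits (rad/s): [2.39, 2.39, 3.01, 3.14, 3.14, 3.14].

### API

Orientations are given as a unit quaternion [x, y, z, w].
In Python, from workcell import sensors, imaging, job, models gives the robot as it stands. The module is installed in compiled form; this text tells all that it offers.
- The arm moves only by the shell command python3 -m jog 'ROWS' [FORCE]. ROWS is JSON, a list that holds one entry, the list of rows, each a list of 5 numbers: the finger opening in cm, from 0 to 8.78, then the shift along the tool's x, y, z in cm, then the turn about the tool's z in rad. A call has 1 to 20 rows; each row is the pose to reach, as a shift and turn from the pose commanded when the call began, along the tool's axes at that moment; what a row does not reach only later rows make up. A row lasts 1/8 s, in which the tool goes at most 62.5 mm and 10.7 degrees, less where a joint would pass 70% of its speed; a pose out of reach is approached as far as the arm can. A call with a gripper value outside its range is refused whole. The fingers move at their own pace and stop on an object; FORCE is the grip in N (left out, the last holds). Time passes only in rows, so rows that repeat a pose let the fingers close. It gives the time, the measured TCP pose, the force, the opening and the grip force at its end, in the units of the state.
- sensors.state(): the state, without advancing time (a new reading comes with each control period).
- imaging.camera(name): name is "side" or "top"; returns a dict with "img" (420x560x3 uint8, blue, green, red), "mtx" (3x3 intrinsics, pixels), "k1" (the pictures are not rectified: a ray, as slopes to the right and down, at radius r is drawn at 1 + k1 r^2 times it, then the intrinsics apply), "rvec" (rotation vector, rad) and "tvec" (3), from world to camera coordinates, as OpenCV has them. Camera axes: x right, y down, z forward; pixel columns grow to the right and rows downward; lengths in m; the calibration is good to about 2 mm. A picture is of the moment at which its call begins. There is no depth.
- job.job_done(): hands the job in; it is judged then, once.
Trained networks look in a picture, given as the dict that the camera call returned (one of the last four; its "shot" number tells which), for a name from the list of things; names that differ only in an ending like _2 or _b are one class to them, and where a whole thing is asked for, a point or a joint stands for the part that bears it (a point fixed in the world has none). Each returns a list of dicts, best first, with "p" (0 to 1); they miss things now and then, are a little off and sometimes report something else, mostly with a low value. They report only what shows in the picture. A call takes as long as a camera call.
- models.recognise(picture, target): "location" ([x, y, z] in m, in world coordinates, good to about 4 mm: the middle of the surface that is visible of it).
- models.masks_of(picture, target): "pixels" (420x560 bool, what is visible of it).
The state is a dict: "time": time; "q": joint angles; "qd": joint speeds; "effort": joint torques, N m; "tool_pos": TCP position; "orientation": TCP orientation; "contact_force": force on the tool from outside, world axes, zero at the start; "torque": the same for the moment, N m; "width": finger opening in m; "gripper_force": force on a finger pad.
Only numpy, scipy, OpenCV 4.12 (cv2) and the standard library are available. Lean on these libraries where they do the work, as an engineer would, in place of code of your own. Each camera call takes 0.05 s, during which the arm holds its last target. There are 200 camera calls.

## Working session

There is one attempt and no reset: what is moved stays moved. The work goes in short steps, Python scripts to look and compute and a shell command to move; the robot and the scene stay as the last step left them, time stands still between calls to the robot, and variables do not carry over. Pictures are saved under pics/ and viewed, at most 10 in all, crops included, and the job is handed in when it is done.

```bash
mkdir -p pics; cat > h.py <<'E'
import numpy as np, cv2
from workcell import sensors, imaging, job, models
from scipy.spatial.transform import Rotation as R
def ray(c,px):
    # pixel(s)-> origin, unit-z dirs in world
    d=np.array([c['k1'],0,0,0,0.]); K=np.array(c['mtx'])
    n=cv2.undistortPoints(np.array(px,float).reshape(-1,1,2),K,d).reshape(-1,2)
    Rm=cv2.Rodrigues(np.array(c['rvec'],float))[0]; t=np.array(c['tvec'],float).ravel()
    return -Rm.T@t, np.c_[n,np.ones(len(n))]@Rm
def onz(c,px,z):
    o,d=ray(c,px); return o+d*((z-o[2])/d[:,2])[:,None]
def proj(c,P):
    return cv2.projectPoints(np.array(P,float).reshape(-1,1,3),np.array(c['rvec'],float),np.array(c['tvec'],float),np.array(c['mtx']),np.array([c['k1'],0,0,0,0.]))[0].reshape(-1,2)
E
python3 - <<'E'
from h import *
s=sensors.state(); print(s)
for n in ('top','side'):
    c=imaging.camera(n); cv2.imwrite(f'pics/{n}0.png',c['img'])
    print(n,c['mtx'],c['k1'],ray(c,[[280,210]]))
    for t in ('tester','dial','socket','blue_lamp','grey_lamp_center','stand','bottle','beaker','slides'):
        r=models.recognise(c,t); print(t,[(np.round(x['location'],3),round(x['p'],2)) for x in r[:2]])
E
```

```text
{'time': 0.0, 'q': array([ 1.15502904e+00,  4.23853262e-01,  1.63065158e+00, -1.42608025e-05,
        1.08858321e+00, -1.89851118e-02]), 'qd': array([ 5.44663045e-04, -1.62719958e-03, -1.85195369e-03,  7.82864161e-05,
       -1.02024374e-03,  1.34439905e-03]), 'effort': array([-9.91742090e-04, -5.44613421e+01, -2.73668468e+01,  6.44577853e-02,
        2.27123313e-02, -1.18334233e-04]), 'tool_pos': array([0.24129735, 0.57598742, 0.23590901]), 'orientation': array([ 1.97088932e-01,  9.80385329e-01, -7.31464386e-04, -1.55088588e-04]), 'contact_force': array([ 0.26634546, -0.43727228, -0.48163772]), 'torque': array([0.00470009, 0.04380229, 0.06211717]), 'gripper_force': 0.0, 'width': 0.0879119551379675}
top [[451.76769267   0.         274.70957458]
 [  0.         451.76769267 210.08933412]
 [  0.           0.           1.        ]] 0.03480265375800704 (array([0.42783157, 0.05827345, 1.41133546]), array([[ 0.10952397, -0.02768173, -0.99366765]]))
tester [(array([0.529, 0.062, 0.041]), 0.8), (array([ 0.472, -0.268,  0.015]), 0.26)]
dial [(array([0.521, 0.01 , 0.048]), 0.58)]
socket [(array
[... 398 characters left out ...]
     276.76982968]
 [  0.         475.1681455  209.35287084]
 [  0.           0.           1.        ]] -0.052612608581756544 (array([ 0.1383187 , -0.93782002,  0.85705441]), array([[ 0.31589124,  0.73811719, -0.59619108]]))
tester [(array([0.514, 0.02 , 0.04 ]), 0.89)]
dial [(array([ 0.524, -0.   ,  0.06 ]), 0.74)]
socket [(array([0.529, 0.106, 0.059]), 0.67)]
blue_lamp [(array([ 0.453, -0.32 ,  0.064]), 0.8), (array([0.532, 0.113, 0.063]), 0.44)]
grey_lamp_center [(array([ 0.471, -0.233,  0.061]), 0.68)]
stand [(array([ 0.453, -0.295,  0.015]), 0.72)]
bottle [(array([ 0.701, -0.08 ,  0.047]), 0.87)]
beaker [(array([0.676, 0.058, 0.04 ]), 0.77)]
slides [(array([0.422, 0.364, 0.033]), 0.76)]
```

View pics/top0.png

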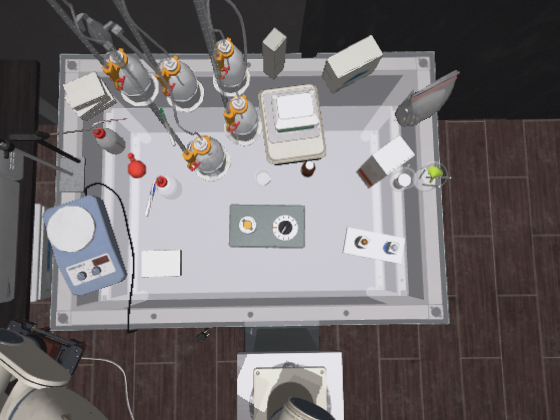

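View pics/side0.png

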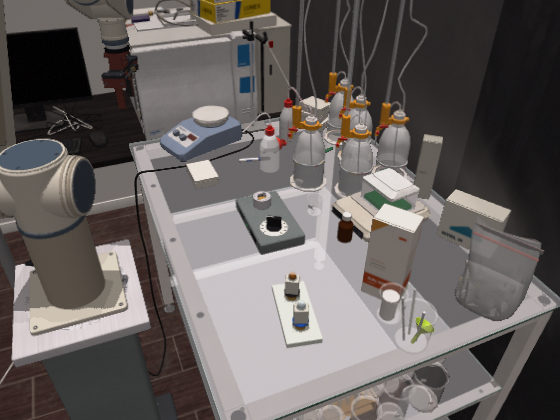

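Both views show the tester (top view about 267,226), with the dial at 285,228 and the socket at 247,226. The stand is at 374,246, with the blue lamp on its right (391,247). Next I'll measure closer.

```bash
python3 - <<'E'
from h import *
c=imaging.camera('top'); I=c['img']
a=cv2.resize(I[198:256,225:310],None,fx=9,fy=9,interpolation=cv2.INTER_CUBIC)
b=cv2.resize(I[222:270,338:410],None,fx=9,fy=9,interpolation=cv2.INTER_CUBIC)
cv2.imwrite('pics/a.png',a);cv2.imwrite('pics/b.png',b)
for n,z in (('tester',.04),('stand',.014),('socket',.07),('blue_lamp',.05),('dial',.05)):
    for x in models.masks_of(c,n)[:1]:
        m=x['pixels'].astype(np.uint8); cn=max(cv2.findContours(m,0,1)[0],key=cv2.contourArea).reshape(-1,2)
        w=onz(c,cn,z)[:,:2]; r=cv2.minAreaRect((w*1000).astype(np.float32)); print(n,x['p'],r, onz(c,[np.argwhere(m)[:,::-1].mean(0)],z))
E
```

```text
tester 0.67 ((525.2781372070312, 7.248859405517578), (39.59722137451172, 39.61711120605469), 89.18559265136719) [[0.52466667 0.00732552 0.04      ]]
stand 0.82 ((469.6337890625, -267.9877014160156), (183.24391174316406, 82.24213409423828), 79.4609146118164) [[ 0.46837288 -0.26244591  0.014     ]]
blue_lamp 0.44 ((459.8260803222656, -311.7203369140625), (42.10068893432617, 33.34669494628906), 87.5324478149414) [[ 0.45961843 -0.31161473  0.05      ]]
dial 0.58 ((523.0404663085938, 6.128141403198242), (42.3569221496582, 42.34557342529297), 89.18341827392578) [[0.52377253 0.00695938 0.05      ]]
```

View pics/a.png

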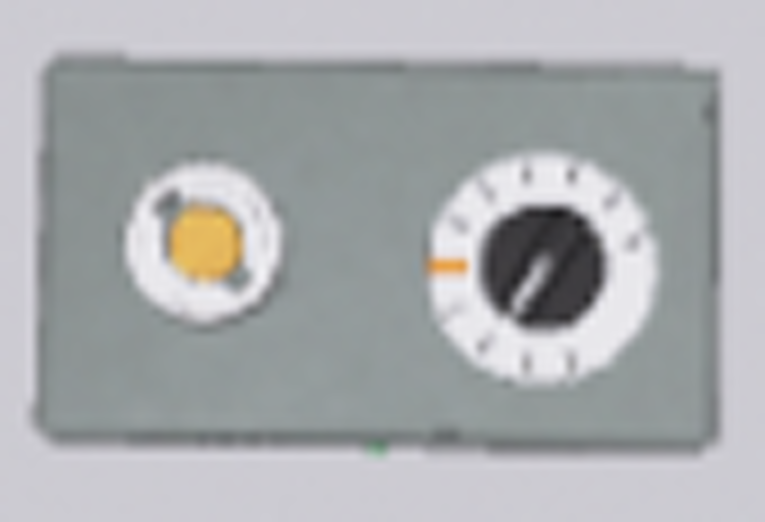

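View pics/b.png

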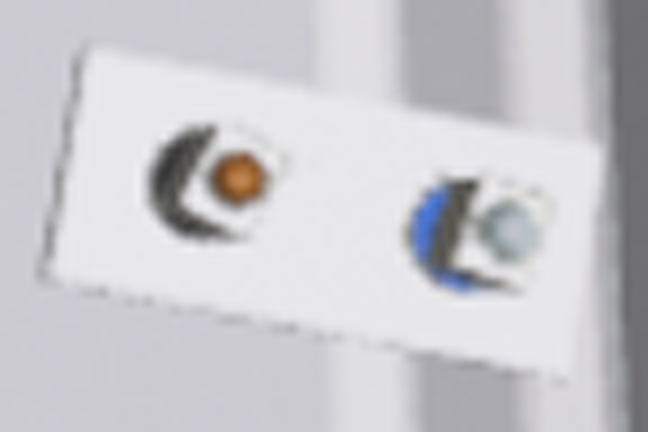

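```bash
python3 - <<'E'
from h import *
c=imaging.camera('top')
def A(p,z): return onz(c,np.array(p)/9+[225-.44,198-.44],z)[:,:2]
def B(p,z): return onz(c,np.array(p)/9+[338-.44,222-.44],z)[:,:2]
np.set_printoptions(precision=4,suppress=True)
T=A([[45,60],[718,70],[718,442],[40,437]],.04); print('tester',T,T.mean(0))
print('dial skirt',A([[545,268]],.047),'face',A([[543,268]],.041),'pointer',A([[547,258],[515,310]],.076))
S=A([[168,203],[243,280]],.068);print('socket',S.mean(0),A([[204,242]],.07),S, 'orange plate',A([[205,242]],.06))
St=B([[90,48],[603,148],[567,378],[45,278]],.014);print('stand',St,St.mean(0))
print('tips',B([[238,180],[512,232]],.09))
d=imaging.camera('side'); I=d['img']
for n in('blue_lamp','socket','dial'):
  for x in models.masks_of(d,n)[:1]: print(n,x['p'],cv2.boundingRect(x['pixels'].astype(np.uint8)))
a=cv2.resize(I[185:250,230:305],None,fx=8,fy=8,interpolation=cv2.INTER_CUBIC)
b=cv2.resize(I[268:333,275:300+25],None,fx=8,fy=8,interpolation=cv2.INTER_CUBIC)[:, :200*2]
a=a[:, :600-200]
cv2.imwrite('pics/s.png',np.hstack([a,b]))
E
```

```text
tester [[ 0.5988  0.1738]
 [ 0.5923 -0.0547]
 [ 0.4663 -0.0518]
 [ 0.4713  0.176 ]] [0.5322 0.0608]
dial skirt [[0.5252 0.0056]] face [[0.5257 0.0061]] pointer [[0.5264 0.006 ]
 [0.5095 0.0169]]
socket [0.5341 0.1187] [[0.5338 0.1191]] [[0.547  0.131 ]
 [0.5211 0.1064]] orange plate [[0.5346 0.1192]]
stand [[ 0.5263 -0.1895]
 [ 0.4895 -0.3647]
 [ 0.4112 -0.3486]
 [ 0.4476 -0.1714]] [ 0.4686 -0.2686]
tips [[ 0.4773 -0.2227]
 [ 0.4593 -0.3109]]
blue_lamp 0.78 (292, 301, 17, 29)
socket 0.63 (253, 192, 17, 17)
dial 0.68 (265, 216, 17, 16)
```

View pics/s.png

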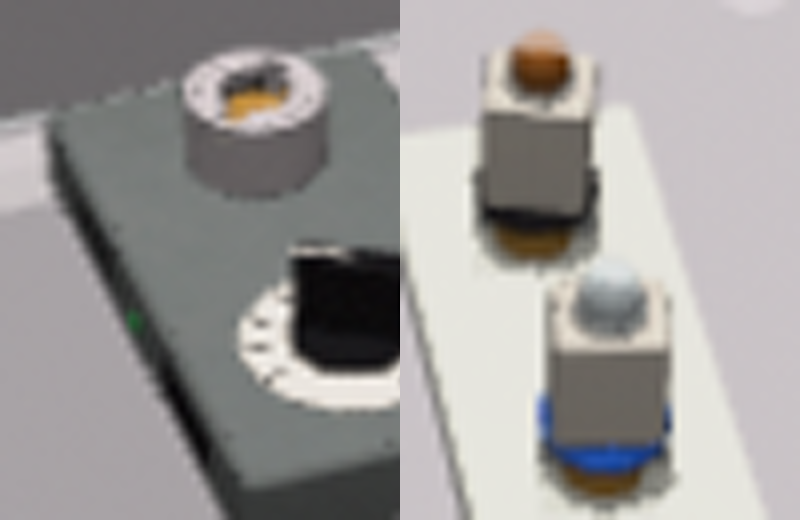

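```bash
python3 - <<'E'
from h import *
np.set_printoptions(precision=4,suppress=True)
c=imaging.camera('top');d=imaging.camera('side')
print('socket side',onz(d,[[255/8+230-.44,91/8+185-.44]],.07),'blue tip side',onz(d,[[212/8+275-.44,297/8+268-.44]],.086),'grey',onz(d,[[140/8+275-.44,60/8+268-.44]],.086))
for n,P in (('socket',[.5338,.119,.07]),('dialtop',[.5257,.006,.076]),('ptr',[.5087,.0165,.076]),('face-left',[.4957,.006,.041]),('block corners',0)):
    if P: print(n,(proj(d,P)-[230-.44,185-.44])*8)
from itertools import product
for yaw in (-22,-27):
    t=np.radians(yaw);R2=np.array([[np.cos(t),-np.sin(t)],[np.sin(t),np.cos(t)]])
    P=[[*(np.array([.4593,-.3109])+R2@[sx*.016,sy*.013]),.076] for sx,sy in((1,1),(1,-1),(-1,-1),(-1,1))]
    print(yaw,'side',(proj(d,P)-[275-.44,268-.44])*8+[400,0],'top',(proj(c,P)-[338-.44,222-.44])*9)
E
```

```text
socket side [[0.5318 0.1195 0.07  ]] blue tip side [[ 0.4572 -0.3151  0.086 ]] grey [[ 0.4758 -0.2251  0.086 ]]
socket [[260.7009  90.5492]]
dialtop [[357.7206 258.8095]]
ptr [[299.5367 252.649 ]]
face-left [[275.7956 360.1753]]
-22 side [[667.082  273.1808]
 [672.7117 345.5955]
 [553.7061 345.7266]
 [550.416  273.2729]] top [[478.8738 173.1852]
 [553.6961 201.9438]
 [521.3144 293.3187]
 [446.3282 264.4055]]
-27 side [[671.2999 277.124 ]
 [668.5667 349.4264]
 [549.5351 341.6302]
 [554.5997 269.5994]] top [[484.113  171.7326]
 [556.3655 206.834 ]
 [516.0583 294.7809]
 [443.6702 259.4997]]
```

```bash
cat >> h.py <<'E'
def go(pos,jaw=None,s=None):
    s=s or sensors.state(); M=R.from_quat(s['orientation']).as_matrix()
    sh=M.T@(np.array(pos)-s['tool_pos'])*100
    j=np.degrees(np.arctan2(M[1,1],M[0,1]))
    turn=None if jaw is None else (j-jaw+90)%180-90
    print('t',round(s['time'],2),'pos',np.round(s['tool_pos'],4),'tilt',np.round(M[:,2],4),'jaw',round(j,2),'shift cm',np.round(sh,2),'turn rad',turn if turn is None else round(np.radians(turn),3),'F',np.round(s['contact_force'],1),'T',np.round(s['torque'],2),'w',round(s['width']*1000,1),'g',s['gripper_force'])
E
python3 -c "
from h import *
go([.526,.006,.16],58.4); go([.526,.006,.065],58.4)"
```

```text
t 1.65 pos [0.2415 0.5764 0.2367] tilt [ 0. -0. -1.] jaw 67.26 shift cm [-48.28 -41.62   7.67] turn rad 0.155 F [ 0.1 -0.3 -0.6] T [-0.03 -0.    0.05] w 87.7 g 0.0
t 1.65 pos [0.2415 0.5764 0.2367] tilt [ 0. -0. -1.] jaw 67.26 shift cm [-48.28 -41.62  17.17] turn rad 0.155 F [ 0.1 -0.3 -0.6] T [-0.03 -0.    0.05] w 87.7 g 0.0
```

```bash
python3 -m jog '[[[5,-24,-21,6,0.15],[5,-24,-21,6,0.15],[5,-24,-21,6,0.15],[5,-24,-21,6,0.15],[5,-24,-21,6,0.15],[5,-24,-21,6,0.15],[5,-48.3,-41.6,7.7,0.155],[5,-48.3,-41.6,7.7,0.155],[5,-48.3,-41.6,7.7,0.155],[5,-48.3,-41.6,7.7,0.155],[5,-48.3,-41.6,7.7,0.155],[5,-48.3,-41.6,7.7,0.155],[5,-48.3,-41.6,7.7,0.155],[5,-48.3,-41.6,7.7,0.155]]]' 25
python3 - <<'E'
from h import *
go([.526,.006,.065],58.4)
E
```

```text
time: 3.4
tool_pos: [0.5256, 0.0077, 0.1597]
orientation: [0.272, 0.962, 0.0, -0.0]
contact_force: [-0.1, 1.0, 0.3]
width: 0.05
gripper_force: 0.0
t 3.4 pos [0.5256 0.0077 0.1597] tilt [-5.e-04  3.e-04 -1.e+00] jaw 58.49 shift cm [-0.13 -0.12  9.47] turn rad 0.001 F [-0.1  1.   0.3] T [-0.03  0.05  0.01] w 50.0 g 0.0
```

```bash
python3 -m jog '[[[5,0,0,5,0],[5,0,0,8,0],[5,0,0,9.5,0],[5,0,0,9.5,0],[5,0,0,9.5,0],[0.8,0,0,9.5,0],[0.8,0,0,9.5,0],[0.8,0,0,9.5,0],[0.8,0,0,9.5,0],[0.8,0,0,9.5,0],[0.8,0,0,9.5,0]]]' 25
python3 - <<'E'
from h import *
go([.526,.006,.065],58.4)
c=imaging.camera('side');I=c['img'];cv2.imwrite('pics/g1.png',cv2.resize(I[150:260,210:340],None,fx=6,fy=5,interpolation=cv2.INTER_CUBIC))
E
```

```text
time: 4.78
tool_pos: [0.527, 0.0073, 0.0649]
orientation: [0.273, 0.962, 0.001, 0.001]
contact_force: [2.5, 8.4, 1.2]
width: 0.0121
gripper_force: 25.0
t 4.78 pos [0.527  0.0073 0.0649] tilt [ 0.0016  0.0016 -1.    ] jaw 58.34 shift cm [ 0.02 -0.17 -0.01] turn rad -0.001 F [2.5 8.4 1.2] T [ 1.53 -0.29 -0.06] w 12.1 g 24.974119663238525
```

View pics/g1.png

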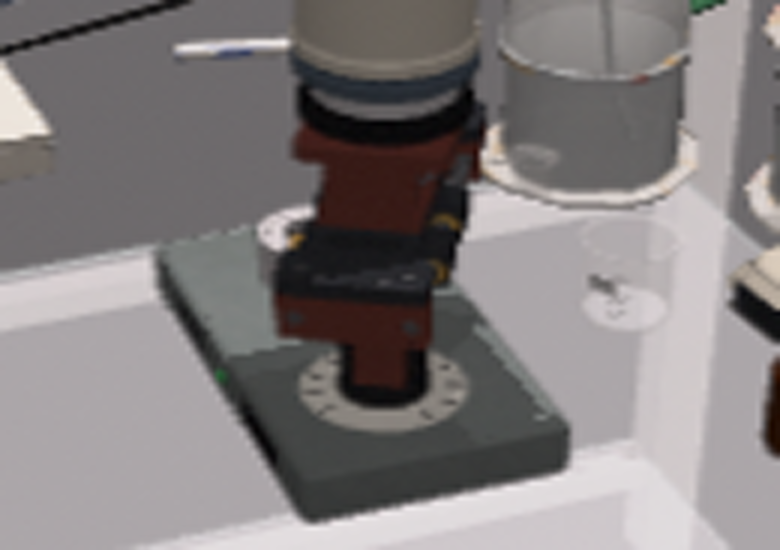

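The jaws hold the bar (12.1 mm opening) over the dial at about (380,380). Next I turn it clockwise by 1.04 rad, easing off the 1.7 mm offset first.

```bash
python3 -m jog '[[[0.8,0,0.15,0,0],[0.8,0,0.15,0,0.15],[0.8,0,0.15,0,0.3],[0.8,0,0.15,0,0.45],[0.8,0,0.15,0,0.6],[0.8,0,0.15,0,0.75],[0.8,0,0.15,0,0.9],[0.8,0,0.15,0,1.0],[0.8,0,0.15,0,1.04],[0.8,0,0.15,0,1.04],[0.8,0,0.15,0,1.04]]]' 25
python3 - <<'E'
from h import *
go([.527,.0073,.065],-1.3)
E
```

```text
time: 6.2
tool_pos: [0.5269, 0.0074, 0.0649]
orientation: [0.714, 0.7, -0.0, -0.0]
contact_force: [-1.4, 1.1, 7.2]
width: 0.0119
gripper_force: 25.0
t 6.2 pos [0.5269 0.0074 0.0649] tilt [-1.e-04  1.e-04 -1.e+00] jaw -1.16 shift cm [-0.01  0.01 -0.01] turn rad 0.002 F [-1.4  1.1  7.2] T [ 0.22  0.28 -0.09] w 11.9 g 24.98055338859558
```

```bash
python3 -m jog '[[[5,0,0,0,0],[5,0,0,0,0],[5,0,0,0,0],[5,0,0,-5,0],[5,0,0,-10,0]]]' 25
python3 - <<'E'
from h import *
go([.4585,-.312,.16],68.5)
E
```

```text
time: 6.82
tool_pos: [0.5264, 0.0073, 0.1651]
orientation: [0.714, 0.7, -0.001, -0.001]
contact_force: [-0.1, -0.5, -0.2]
width: 0.05
gripper_force: 0.0
t 6.83 pos [0.5264 0.0073 0.1651] tilt [-2.1e-03 -1.0e-04 -1.0e+00] jaw -1.2 shift cm [-32.06  -6.12   0.53] turn rad -1.216 F [-0.1 -0.5 -0.2] T [-0.06  0.06  0.04] w 50.0 g 0.0
```

```bash
python3 -m jog '[[[5,-32,-6.1,0.5,-1.216],[5,-32,-6.1,0.5,-1.216],[5,-32,-6.1,0.5,-1.216],[5,-32,-6.1,0.5,-1.216],[5,-32,-6.1,0.5,-1.216],[5,-32,-6.1,0.5,-1.216],[5,-32,-6.1,0.5,-1.216],[5,-32,-6.1,0.5,-1.216],[5,-32,-6.1,0.5,-1.216],[5,-32,-6.1,0.5,-1.216],[5,-32,-6.1,0.5,-1.216]]]' 25
python3 - <<'E'
from h import *
go([.4585,-.312,.054],68.5)
c=imaging.camera('top');I=c['img'];cv2.imwrite('pics/d1.png',cv2.resize(I[198:256,225:310],None,fx=9,fy=9,interpolation=cv2.INTER_CUBIC))
np.save('top1.npy',I)
E
```

```text
time: 8.2
tool_pos: [0.4595, -0.3108, 0.1597]
orientation: [0.187, 0.982, -0.0, 0.0]
contact_force: [0.1, -0.5, 0.3]
width: 0.0497
gripper_force: 0.0
t 8.2 pos [ 0.4595 -0.3108  0.1597] tilt [ 0. -0. -1.] jaw 68.46 shift cm [ 0.05 -0.15 10.57] turn rad -0.001 F [ 0.1 -0.5  0.3] T [ 0.07 -0.05  0.01] w 49.7 g 0.0
```

View pics/d1.png

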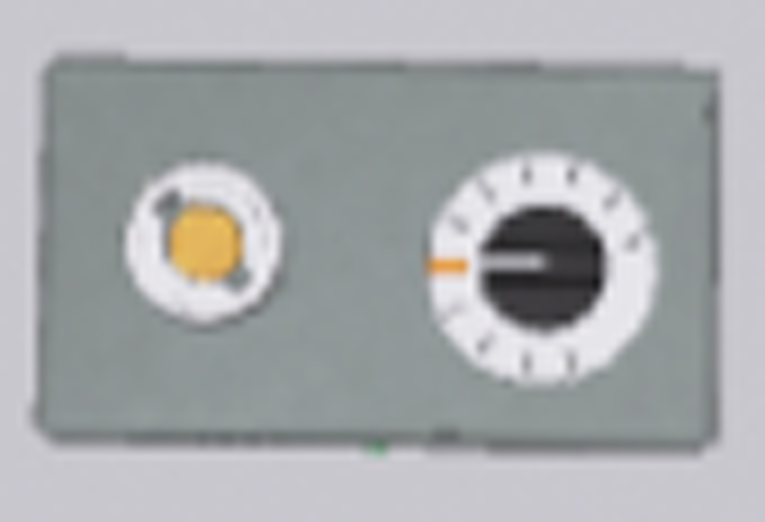

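The pointer line runs from 547,260 to 482,263, and the orange mark is at 448,266, so the dial is at the mark or nearly so. I'll refine the angles numerically and then pick up the lamp.

```bash
python3 - <<'E'
from h import *
c=imaging.camera('top');I=c['img'].astype(float);g=I.min(2)
# pointer: bright pixels inside skirt
o=np.array([284.9,227.2]); v,u=np.mgrid[0:420,0:560]; r=np.hypot(u-o[0],v-o[1])
w=np.where(r<6.0,np.clip(g-75,0,None),0); P=np.c_[u.ravel(),v.ravel()];w=w.ravel();P=P[w>0];w=w[w>0]
m=(P*w[:,None]).sum(0)/w.sum(); C=np.cov(P.T,aweights=w); e=np.linalg.eigh(C)[1][:,1]
L=onz(c,[m-3*e,m+3*e],.076)[:,:2]; d=L[1]-L[0]; print('pointer',m,len(w),np.degrees(np.arctan2(d[1],d[0]))%180)
# orange mark centroid vs face centre
s=I[...,2]-I[...,0]; w=np.where((r<16)&(u<o[0]),np.clip(s-40,0,None),0)
om=np.array([(u*w).sum(),(v*w).sum()])/w.sum()
bw=((r<16)&(g>150)).astype(np.uint8); cn=max(cv2.findContours(bw,0,1)[0],key=cv2.contourArea); fc=cv2.fitEllipse(cv2.convexHull(cn)); 
A=onz(c,[om,fc[0]],.041)[:,:2]; d=A[0]-A[1]; print('mark',om,fc,A,np.degrees(np.arctan2(d[1],d[0])))
# tester edges: sub-pixel gradient per column / row
from numpy import polyfit
gy=I.mean(2)
def edge(vals,rows): 
    q=np.abs(np.diff(vals)); q=np.where(q>q.max()*.3,q,0); return (q*(rows[:-1]+.5)).sum()/q.sum()
top=[[x,edge(gy[200:210,x],np.arange(200,210))] for x in range(236,300)]
bot=[[x,edge(gy[242:251,x],np.arange(242,251))] for x in range(236,300)]
for nm,E in(('far',top),('near',bot)):
    E=np.array(E);k=np.polyfit(E[:,0],E[:,1],1); k=np.polyfit(*E[np.abs(E[:,1]-np.polyval(k,E[:,0]))<.5].T,1)
    W=onz(c,[[236,np.polyval(k,236)],[300,np.polyval(k,300)]],.04)[:,:2];d=W[0]-W[1];print(nm,k,W,np.degrees(np.arctan2(d[1],d[0])))
E
```

```text
pointer [281.91576414 226.61973526] 13 91.32204937701495
mark [274.33665339 227.0936255 ] ((284.9605407714844, 227.3194580078125), (26.334491729736328, 26.60991668701172), 161.42434692382812) [[0.52684426 0.03817095]
 [0.52570339 0.00588471]] 87.97622413621777
far [7.86319412e-03 2.02127906e+02] [[ 0.59928373  0.15418179]
 [ 0.59512964 -0.04142847]] 88.78341524227531
near [2.11345619e-02 2.41469009e+02] [[ 0.46994347  0.15489527]
 [ 0.463005   -0.03860212]] 87.94635653291941
```

The dial is within about 2° of the mark. Now I descend on the lamp and grip it.

```bash
python3 -m jog '[[[5,0,0,5,0],[5,0,0,9,0],[5,0,0,10.6,0],[5,0,0,10.6,0],[5,0,0,10.6,0],[2.2,0,0,10.6,0],[2.2,0,0,10.6,0],[2.2,0,0,10.6,0],[2.2,0,0,10.6,0],[2.2,0,0,10.6,0]]]' 15
python3 - <<'E'
from h import *
go([.4585,-.312,.054],68.5)
E
```

```text
time: 9.55
tool_pos: [0.4596, -0.3115, 0.0543]
orientation: [0.187, 0.982, -0.0, 0.0]
contact_force: [-0.6, 0.5, 6.2]
width: 0.0261
gripper_force: 15.0
t 9.55 pos [ 0.4596 -0.3115  0.0543] tilt [ 7.e-04 -5.e-04 -1.e+00] jaw 68.47 shift cm [ 0.08 -0.09  0.03] turn rad -0.001 F [-0.6  0.5  6.2] T [0.11 0.15 0.  ] w 26.1 g 14.996242672204971
```

```bash
python3 -m jog '[[[2,0,0,0,0],[2,0,0,-3,0],[2,0,0,-8,0],[2,0,0,-12,0],[2,0,0,-12,0]]]' 40
python3 - <<'E'
from h import *
go([.533,.119,.165],134.2)
E
```

```text
time: 10.18
tool_pos: [0.4609, -0.3124, 0.1767]
orientation: [0.187, 0.982, -0.001, 0.003]
contact_force: [-0.7, -0.1, -0.9]
width: 0.0259
gripper_force: 40.0
t 10.18 pos [ 0.4609 -0.3124  0.1767] tilt [ 0.005  -0.0035 -1.    ] jaw 68.46 shift cm [ 9.13 42.78  1.05] turn rad -1.147 F [-0.7 -0.1 -0.9] T [ 0.02  0.05 -0.01] w 25.9 g 39.99536991119385
```

```bash
python3 -m jog '[[[2,9.1,42.8,1,-1.147],[2,9.1,42.8,1,-1.147],[2,9.1,42.8,1,-1.147],[2,9.1,42.8,1,-1.147],[2,9.1,42.8,1,-1.147],[2,9.1,42.8,1,-1.147],[2,9.1,42.8,1,-1.147],[2,9.1,42.8,1,-1.147],[2,9.1,42.8,1,-1.147],[2,9.1,42.8,1,-1.147],[2,9.1,42.8,1,-1.147],[2,9.1,42.8,1,-1.147]]]' 40
python3 - <<'E'
from h import *
go([.533,.119,.165],134.2)
c=imaging.camera('side');I=c['img'];cv2.imwrite('pics/h1.png',cv2.resize(I[135:225,215:325],None,fx=7,fy=6.5,interpolation=cv2.INTER_CUBIC))
E
```

```text
time: 11.68
tool_pos: [0.5318, 0.1194, 0.1637]
orientation: [-0.375, 0.927, -0.0, 0.0]
contact_force: [0.8, -0.6, -0.3]
width: 0.0259
gripper_force: 40.0
t 11.68 pos [0.5318 0.1194 0.1637] tilt [ 0. -0. -1.] jaw 134.1 shift cm [-0.06 -0.11 -0.13] turn rad -0.002 F [ 0.8 -0.6 -0.3] T [0.04 0.04 0.02] w 25.9 g 39.99557912349701
```

View pics/h1.png

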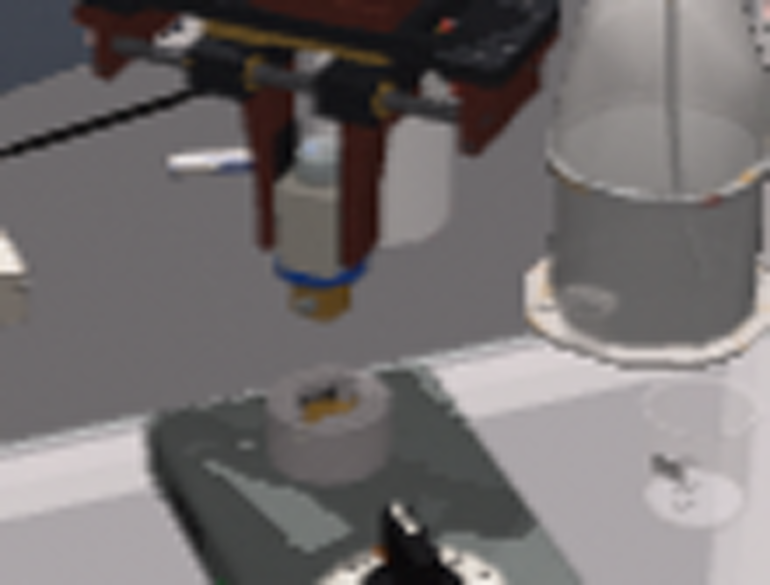

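```bash
python3 - <<'E'
from h import *
np.set_printoptions(precision=1,suppress=True)
s=sensors.state();p=s['tool_pos']; c=imaging.camera('side');c2=imaging.camera('top')
a=np.linspace(0,6.283,60)
def ext(x,y,z,r):
    q=(proj(c,np.c_[x+r*np.cos(a),y+r*np.sin(a),a*0+z])-[215-.43,135-.43])*[7,6.5]; return np.r_[q.min(0),q.max(0)]
b=p[2]-.046
print('barrel bottom',ext(p[0],p[1],b,.012),'collar bot',ext(p[0],p[1],b+.022,.019),'collar top',ext(p[0],p[1],b+.026,.019))
print('socket',ext(.533,.119,.07,.026),ext(.533,.119,.04,.026))
for P in ([.533,.119,.07],[.536,.119,.07],[.533,.122,.07]): print(proj(c,P)*[7,6.5])
cv2.imwrite('pics/h2.png',np.hstack([cv2.resize(c['img'][155:213,245:290],None,fx=9,fy=9,interpolation=cv2.INTER_CUBIC),cv2.resize(c2['img'][203:261,232:272],None,fx=9,fy=9,interpolation=cv2.INTER_CUBIC)]))
E
```

```text
barrel bottom [297.  293.9 356.3 324.1] collar bot [278.6 242.8 373.4 290.1] collar top [278.4 235.  373.3 282.2]
socket [268.3 366.  394.1 432.8] [269.9 420.2 394.1 487.8]
[[1833.2 1273.6]]
[[1840.  1272.2]]
[[1830.6 1270. ]]
```

View pics/h2.png

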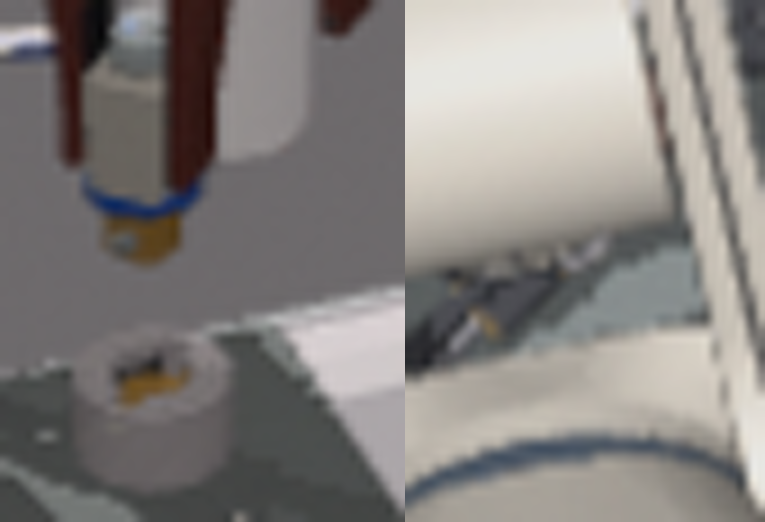

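Compared with the projected model, the barrel (290–350, bottom 320 in h1) and the rim (266–392) put the socket at about (0.5345, 0.120) in the robot frame. I'll line up there and come down in small steps, watching the force.

```bash
python3 - <<'E'
from h import *
go([.5345,.1203,.122],134.2)
E
```

```text
t 11.82 pos [0.5318 0.1199 0.1638] tilt [ 2.e-04 -0.e+00 -1.e+00] jaw 134.15 shift cm [-0.22 -0.15  4.18] turn rad -0.001 F [-0.1 -0.3 -1.2] T [ 0.05  0.01 -0.  ] w 25.8 g 39.99552011489868
```

```bash
python3 -m jog '[[[2,-0.22,-0.15,2,0],[2,-0.22,-0.15,4.2,0],[2,-0.22,-0.15,4.2,0],[2,-0.22,-0.15,4.2,0],[2,-0.22,-0.15,4.6,0],[2,-0.22,-0.15,5.0,0],[2,-0.22,-0.15,5.2,0],[2,-0.22,-0.15,5.2,0]]]' 40
python3 - <<'E'
from h import *
go([.5345,.1203,.106],134.2)
E
```

```text
time: 12.82
tool_pos: [0.5342, 0.1207, 0.1115]
orientation: [-0.376, 0.927, 0.0, -0.0]
contact_force: [-0.1, 0.0, -0.2]
width: 0.0258
gripper_force: 40.0
t 12.82 pos [0.5342 0.1207 0.1115] tilt [-3.e-04 -1.e-04 -1.e+00] jaw 134.19 shift cm [ 0.01 -0.05  0.55] turn rad -0.0 F [-0.1  0.  -0.2] T [-0.01  0.09  0.01] w 25.8 g 39.99534845352173
```

The barrel has entered the bore without any force. I'll keep going down, lugs towards the notches.

```bash
python3 -m jog '[[[2,0,0,0.15,0],[2,0,0,0.3,0],[2,0,0,0.45,0],[2,0,0,0.6,0],[2,0,0,0.7,0],[2,0,0,0.7,0]]]' 40
python3 - <<'E'
from h import *
go([.5345,.1203,.094],134.2)
E
```

```text
time: 13.58
tool_pos: [0.5344, 0.1207, 0.1047]
orientation: [-0.376, 0.927, -0.0, 0.0]
contact_force: [0.1, -0.8, 0.9]
width: 0.026
gripper_force: 40.0
t 13.57 pos [0.5344 0.1207 0.1047] tilt [ 0. -0. -1.] jaw 134.19 shift cm [ 0.02 -0.04  1.07] turn rad -0.0 F [ 0.1 -0.8  0.9] T [-0.09  0.13 -0.05] w 26.0 g 39.995911717414856
```

The lugs are in the notches. Next I push to full depth against the spring.

```bash
python3 -m jog '[[[2,0,0,0.3,0],[2,0,0,0.6,0],[2,0,0,0.9,0],[2,0,0,1.1,0],[2,0,0,1.25,0],[2,0,0,1.25,0],[2,0,0,1.25,0]]]' 40
python3 - <<'E'
from h import *
go([.5345,.1203,.094],134.2-90)
E
```

```text
time: 14.45
tool_pos: [0.5345, 0.1207, 0.0942]
orientation: [-0.376, 0.927, -0.0, 0.0]
contact_force: [-8.4, -2.6, 28.1]
width: 0.026
gripper_force: 40.0
t 14.45 pos [0.5345 0.1207 0.0942] tilt [ 5.e-04  1.e-04 -1.e+00] jaw 134.19 shift cm [ 0.03 -0.03  0.02] turn rad 1.571 F [-8.4 -2.6 28.1] T [-0.34  1.49 -0.01] w 26.0 g 40.002357959747314
```

```bash
python3 -m jog '[[[2,0,0,-0.1,0],[2,0,0,-0.1,0],[2,0,0,-0.1,0.15],[2,0,0,-0.1,0.3],[2,0,0,-0.1,0.45],[2,0,0,-0.1,0.6],[2,0,0,-0.1,0.7],[2,0,0,-0.1,0.8],[2,0,0,-0.1,0.8]]]' 45
python3 - <<'E'
from h import *
go([.5345,.1203,.094],134.2-90)
E
```

```text
time: 15.58
tool_pos: [0.5352, 0.1206, 0.0943]
orientation: [0.015, 1.0, -0.0, 0.001]
contact_force: [-1.6, -2.6, 13.7]
width: 0.0258
gripper_force: 45.0
t 15.57 pos [0.5352 0.1206 0.0943] tilt [ 1.9e-03 -1.0e-04 -1.0e+00] jaw 88.31 shift cm [ 0.07 -0.03  0.03] turn rad 0.77 F [-1.6 -2.6 13.7] T [-0.55  0.38  0.08] w 25.8 g 44.99930262565613
```

```bash
python3 -m jog '[[[2,0,0,0,0.15],[2,0,0,0,0.3],[2,0,0,0,0.45],[2,0,0,0,0.6],[2,0,0,0,0.7],[2,0,0,0,0.76],[2,0,0,0,0.8],[2,0,0,0,0.8],[2,0,0,0,0.8]]]' 50
python3 - <<'E'
from h import *
go([.5345,.1203,.094],134.2-95)
E
```

```text
time: 16.7
tool_pos: [0.5353, 0.1206, 0.0942]
orientation: [0.402, 0.915, 0.0, 0.001]
contact_force: [-1.0, -2.3, 14.0]
width: 0.0256
gripper_force: 50.0
t 16.7 pos [0.5353 0.1206 0.0942] tilt [ 1.9e-03 -1.0e-04 -1.0e+00] jaw 42.54 shift cm [ 0.03 -0.08  0.02] turn rad 0.058 F [-1.  -2.3 14. ] T [-0.58  0.41  0.06] w 25.6 g 49.99989867210388
```

```bash
python3 -m jog '[[[2,0,0,0,0.03],[2,0,0,0,0.06],[2,0,0,0,0.09],[2,0,0,0,0.09],[2,0,0,0,0.09]]]' 50
python3 - <<'E'
from h import *
go([.5345,.1203,.094],134.2-95)
for i in range(3):
    c=imaging.camera('side');s=sensors.state(); print(s['torque'],s['contact_force'])
I=c['img'];cv2.imwrite('pics/k.png',cv2.resize(I[150:220,225:305],None,fx=8,fy=8,interpolation=cv2.INTER_CUBIC))
E
```

```text
time: 17.32
tool_pos: [0.5353, 0.1206, 0.0943]
orientation: [0.443, 0.897, 0.0, 0.001]
contact_force: [-2.2, -2.6, 12.8]
width: 0.026
gripper_force: 50.0
t 17.32 pos [0.5353 0.1206 0.0943] tilt [ 2.e-03 -2.e-04 -1.e+00] jaw 37.41 shift cm [ 0.02 -0.08  0.03] turn rad -0.031 F [-2.2 -2.6 12.8] T [-0.66  0.5   0.24] w 26.0 g 50.00571012496948
[-0.61720075  0.45909668  0.2308993 ] [-1.84935799 -2.37897049 13.71876351]
[-0.62980627  0.47182315  0.23065274] [-2.03065744 -2.28310663 14.04288068]
[-0.60543736  0.38854264  0.20427255] [-2.36794952 -1.29915035 13.308671  ]
```

View pics/k.png

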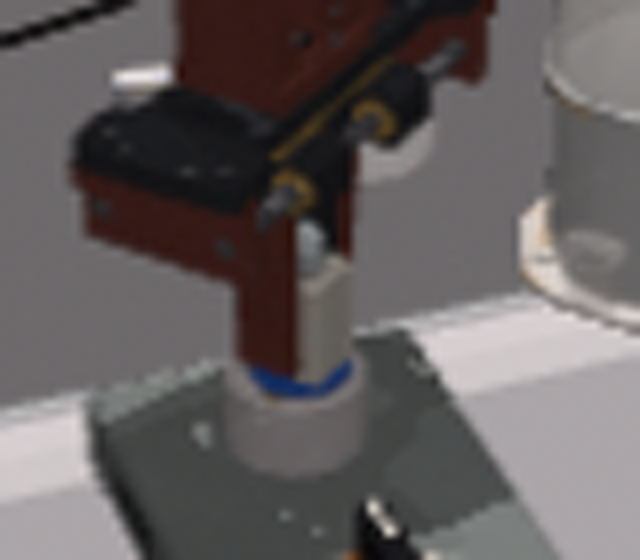

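The lamp sits with its collar on the rim (about 300,375), upright in the jaws. I'll add a small extra turn to confirm the stop.

```bash
python3 -m jog '[[[2,0,0,0,0.03],[2,0,0,0,0.05],[2,0,0,0,0.05],[2,0,0,0,0.05]]]' 50
python3 - <<'E'
from h import *
for i in range(3):
    go([.5345,.1203,.094],134.2-95); imaging.camera('side')
E
```

```text
time: 17.98
tool_pos: [0.5354, 0.1207, 0.0942]
orientation: [0.464, 0.886, 0.0, 0.001]
contact_force: [-2.5, -1.8, 13.6]
width: 0.0258
gripper_force: 50.2
t 17.98 pos [0.5354 0.1207 0.0942] tilt [ 2.4e-03 -7.0e-04 -1.0e+00] jaw 34.67 shift cm [ 0.02 -0.09  0.02] turn rad -0.079 F [-2.5 -1.8 13.6] T [-0.48  0.46  1.03] w 25.8 g 50.22420823574066
t 18.02 pos [0.5354 0.1206 0.0942] tilt [ 2.4e-03 -7.0e-04 -1.0e+00] jaw 34.67 shift cm [ 0.03 -0.09  0.02] turn rad -0.079 F [-1.5 -1.7 13.3] T [-0.48  0.44  1.03] w 25.6 g 50.22409737110138
t 18.07 pos [0.5354 0.1206 0.0943] tilt [ 2.4e-03 -7.0e-04 -1.0e+00] jaw 34.67 shift cm [ 0.02 -0.09  0.03] turn rad -0.079 F [-1.5 -2.  12. ] T [-0.46  0.4   1.  ] w 26.0 g 50.22409379482269
```

```bash
python3 -m jog '[[[2,0,0,0,-0.02],[2,0,0,0,-0.02],[2,0,0,0,-0.02],[2,0,0,0,-0.02]]]' 50
python3 - <<'E'
from h import *
go([.5345,.1203,.094],134.2-95)
print(job.job_done())
E
```

```text
time: 18.62
tool_pos: [0.5354, 0.1206, 0.0943]
orientation: [0.456, 0.89, 0.0, 0.001]
contact_force: [-1.8, -1.4, 12.4]
width: 0.0258
gripper_force: 50.1
t 18.62 pos [0.5354 0.1206 0.0943] tilt [ 2.2e-03 -5.0e-04 -1.0e+00] jaw 35.76 shift cm [ 0.02 -0.09  0.03] turn rad -0.06 F [-1.8 -1.4 12.4] T [-0.52  0.44  0.62] w 25.8 g 50.0682932138443
the job is handed in; nothing more can be done
None
```

I handed the job in at 18.6 s: the dial's pointer is within about 2–3° of the orange mark by camera and jaw readings, and the blue-collared lamp is fully down, turned clockwise to its stop and still held upright in the gripper.

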